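Show a donated carton to the barcode scanner

ROBOT

A 6-joint arm with a two-finger parallel gripper is mounted at the origin on the work surface. World frame = base frame: x ahead of the robot, y to its left, z up, the work surface at z = 0. Lengths are in mm, angles in rad, forces in N, time in s.
With the tool pointing down it reaches from about 350 to 775 mm from the base axis. Payload 7.3 kg.
Tool frame: the origin (TCP) lies at the very end of the fingers, on their centre line; the grasp point (between the pads) lies 19 mm behind it (bot.grip_point_offset is the distance from the TCP to the grasp point, in mm); z points along the fingers, y is the line along which they close (so a half turn about z gives the same grasp; the last joint's range is limited). The gripper opens to 92 mm and grips with 3 to 60 N. Pads are 19 mm wide; open, the fingers measure 130 mm over their backs; the gripper's body (75 mm by 190 mm) begins 47 mm behind the grasp point.
Start: joints at [1.194, 0.342, 1.524, -0, 1.275, -0.146], TCP at [120.081, 511.102, 226.741] pointing down, gripper open.
Joint ranges: [-2.53, 2.53], [-0.77, 2.02], [0.04, 2.7], [-1, 4.14], [0.28, 2.66], [-3.11, 3.11]. Speed limits (rad/s): [2.57, 2.57, 3.14, 3.14, 3.14, 3.14].

INTERFACE

Orientations are given as [roll, pitch, yaw] about the fixed x, y, z axes, in that order (R = Rz(yaw) Ry(pitch) Rx(roll)).
In Python, from plant import bot gives the robot as it stands. The module is installed in compiled form; this text tells all that it offers.
- The arm moves only by the shell command python3 -m jog 'ROWS' [OPENING]. ROWS is JSON, a list of rows, each a list of 6 numbers: the shift along the tool's x, y, z in mm, then the turn, a rotation vector about the tool's x, y, z in rad. In form: [[dx, dy, dz, rx, ry, rz], ...]. A call has 1 to 12 rows; each row shifts and turns the commanded pose from where the row before left it, along the tool's axes as they then stand; what a row does not reach is not made up. A row lasts 1/10 s, in which the tool goes at most 50 mm and 8.59 degrees, less where a joint would pass 70% of its speed; a pose out of reach is approached as far as the arm can. A call with a gripper value outside its range is refused whole. OPENING is the opening in per cent of the stroke, from 0 (shut) to 100 (fully open), set as the call begins (- or left out, the last holds). The fingers move at their own pace and stop on an object; the grip force is fixed at half the most. Time passes only in rows, so rows that do not move let the fingers close. It gives the time, the measured TCP pose, the force, the opening and the grip force at its end, in the units of the state.
- bot.get_obs(): the state, without advancing time (a new reading comes with each control period).
- bot.capture(name): name is "side" or "top"; returns the picture (384x512x3 uint8, red, green, blue); there is no depth.
- bot.camera_model(name): a dict with "fx", "fy", "cx", "cy" (pixels), "position" and "orientation" of the camera in the world. Camera axes: x right, y down, z forward; pixel columns grow to the right and rows downward; lengths in mm; the calibration is good to about 2 mm. A picture is of the moment at which its call begins. camera_model takes no time and is no camera call.
- bot.close_job(): hands the job in; it is judged then, once.
Trained networks look in the newest picture that a camera, given by its name, has taken for a name from the list of things; names that differ only in an ending like _2 or _b are one class to them, and where a whole thing is asked for, a point or a joint stands for the part that bears it (a point fixed in the world has none). Each returns a list of dicts, best first, with "p" (0 to 1); they miss things now and then, are a little off and sometimes report something else, mostly with a low value. They report only what shows in the picture. A call takes as long as a camera call. They do not tell look-alikes from the thing itself.
- bot.outline_of(target, camera): "mask" (384x512 bool, what is visible of it) and "pixel" ([column, row] in pixels, amid what is visible of it).
The state is a dict: "time": time; "joint_positions": joint angles; "dq": joint speeds; "tau": joint torques, N m; "tool_pos": TCP position; "tcp_rot": TCP orientation; "contact_force": force on the tool from outside, world axes, zero at the start; "moment": the same for the moment, N m; "grip_width": finger opening in mm; "finger_force": force on a finger pad.
Only numpy, scipy, OpenCV 4.12 (cv2) and the standard library are available. Lean on these libraries where they do the work, as an engineer would, in place of code of your own. Each camera call takes 0.05 s, during which the arm holds its last target. There are 200 camera calls.

TASK

Scan in the green carton: take it out of the blue tray and hold it up in the air, upright, in front of the scanner, with its barcode squarely facing the scanner's window, level with the middle of the window and about 6 cm away from it. Finish while still holding it there, steady in the gripper. Do not touch the scanner with the carton or the arm, and leave the other goods in the tray and the fruit standing where they are.

Things in the scene. Friction and masses are not known exactly. Their poses are not given: they have to be found in the camera images.
- carton_mid (a point): Centre of the green carton (stiff card box of dry food, about 0.25 kg), 65 x 42 x 125 mm tall, standing upright in the blue tray; its underside is 62.5 mm below this point. Axes: x along its 65 mm width, y through its 42 mm thickness, z up. Cream panels with a yellow dot on the two broad sides (+y, -y); the barcode is on the narrow side that looks along -x.
- green_carton: The same green carton; origin at the centre of its underside, same axes. A white paper seal runs from the barcode side over the top edge, so it shows from above which side has the barcode. At the start the barcode looks roughly away from the robot (world +x, up to 52 degrees either way).
- barcode (a point): Middle of the barcode (black bars on a white patch 38 mm wide, 36 mm high) on the green carton's narrow side, 32.5 mm from the carton's middle along -x and 45 mm above its underside. Axes of the carton: the barcode looks along -x.
- tray: Blue card tray, 250 x 370 mm, 50 mm high, walls and floor 5 mm thick; fixed. Origin: centre of its underside. Five goods stand in it in two rows of three places (one place empty), 110 mm between the rows and 115 mm along them, centre to centre, give or take 20 mm.
- window (a point): Centre of the scanner's dark red window (64 x 50 mm) with a bright red line, 165 to 220 mm over the table. Axes: the window looks along -x, level; z is up. The grey head behind it is 92 mm wide, 78 mm high, 55 mm deep; its black cap ends 48 mm above the window's centre.
- scanner: Hands-free barcode scanner on a stand to the robot's right: black round foot 136 mm across, steel column 18 mm thick and 318 mm tall, grey head clamped on the column. Origin: centre of the foot's underside; the window is 97 mm from the column's axis along -x. The stand is fixed to the table and the head's clamp is tight.
- red_carton: Red carton of the same size as the green one, with its own barcode, standing in the tray. Origin: centre of its underside.
- yellow_carton: Yellow carton of the same size, with its own barcode, standing in the tray. Origin: centre of its underside.
- can: Steel tin can with an orange label and cream band, 66 mm across, 105 mm tall, standing in the tray. Origin: centre of its underside.
- jar: Amber glass jar with a red lid, 64 mm across, 100 mm tall, standing in the tray. Origin: centre of its underside.
- orange_a: Orange, 74 mm across, on the white paper sheet at the far side of the table. Origin: its underside.
- orange_b: Another orange, 74 mm across, on the same sheet. Origin: its underside.
- apple: Dark red apple, 72 mm across, on the same sheet. Origin: its underside.
- bananas: Bunch of five yellow bananas, about 190 mm long, 70 mm high, on the same sheet. Origin: at the stalk end, on the underside.
Things that resemble listed ones, but are neither listed nor needed, are in the scene too. What is shaped like the orange_b but purple is not meant.

How it is judged (in metres and radians):
On the way:
1. the green carton is held in the gripper, lifted clear of the tray (contact force between the fingers and green_carton above 1 N and height (world z) of carton_mid above 0.13 m and contact force between green_carton and tray below 0.2 N), for 0.2 s.
At the end, for the whole second after the job is handed in: Green carton held still by the gripper alone, upright within 10 degrees; barcode square to the window within 12 degrees, 40 to 80 mm in front of it, within 20 mm of its centre sideways and in height. Other goods and fruit within 30 mm of their start, goods upright (all of step 1 and x of barcode in the frame of window between -0.08 and -0.04 m and y of barcode in the frame of window between -0.02 and 0.02 m and z of barcode in the frame of window between -0.02 and 0.02 m and x of window in the frame of barcode below -0.03 m and angle between the x axis of barcode and the x axis of window, either way round below 0.21 rad and angle between carton_mid's own z axis and vertical below 0.175 rad and linear speed of green_carton below 0.02 m/s and angular speed of green_carton below 0.2 rad/s and contact force between green_carton and scanner below 0.2 N and contact force between green_carton and red_carton below 0.2 N and contact force between green_carton and yellow_carton below 0.2 N and contact force between green_carton and can below 0.2 N and contact force between green_carton and jar below 0.2 N and contact force between green_carton and orange_a below 0.2 N and contact force between green_carton and orange_b below 0.2 N and contact force between green_carton and apple below 0.2 N and contact force between green_carton and bananas below 0.2 N and distance of each of red_carton, yellow_carton, can, jar, orange_a, orange_b, apple, bananas from where it was at the start of the episode below 0.03 m and angle between each of red_carton, yellow_carton, can, jar's own z axis and vertical below 0.3 rad); the arm keeps its last pose, push and grip.
It fails at once if another of the goods or a fruit is shifted by more than 30 mm or knocked over (distance of any of red_carton, yellow_carton, can, jar, orange_a, orange_b, apple, bananas from where it was at the start of the episode above 0.03 m or angle between any of red_carton, yellow_carton, can, jar's own z axis and vertical above 0.3 rad).
It fails at once if the scanner is touched by the arm or by the carton (contact force between any of the arm, the fingers, green_carton and scanner above 1 N).
It also fails if it takes over 38 s, if anything falls off the work surface, if the arm or the gripper's body presses on something with over 40 N, if the wrist force passes 120 N, or if a joint passes its speed limit or range.

## Working session

There is one attempt and no reset: what is moved stays moved. The work goes in short steps, Python scripts to look and compute and a shell command to move; the robot and the scene stay as the last step left them, time stands still between calls to the robot, and variables do not carry over. Pictures are saved under pics/ and viewed, at most 10 in all, crops included, and the job is handed in when it is done.

```bash
mkdir -p pics
python3 - <<'E'
from plant import bot
import cv2,numpy as np
for n in("top","side"):
    im=bot.capture(n); cv2.imwrite(f"pics/{n}0.png",im[:,:,::-1]); print(n,bot.camera_model(n))
    for t in("green_carton","barcode","scanner","window","tray"):
        print(t,[(round(d["p"],2),np.round(d["pixel"]).tolist(),int(d["mask"].sum())) for d in bot.outline_of(t,n)][:4])
print(bot.get_obs())
E
```

```text
top {'fx': 474.25285639670244, 'fy': 474.25285639670244, 'cx': 254.6944234296799, 'cy': 184.31575763061312, 'position': array([ 493.44138129,  -27.89694358, 1364.29526565]), 'orientation': array([-3.03313706,  0.01519332, -1.55365467])}
green_carton [(0.82, [170.0, 206.0], 610)]
barcode [(0.59, [171.0, 202.0], 563)]
scanner [(0.61, [216.0, 216.0], 9409), (0.55, [404.0, 239.0], 2142)]
window []
tray [(0.87, [216.0, 217.0], 9167), (0.66, [303.0, 138.0], 460)]
side {'fx': 358.6180250194758, 'fy': 358.6180250194758, 'cx': 251.83278586681328, 'cy': 192.49523700549165, 'position': array([ 480.81990238,  798.26667213, 1037.58403417]), 'orientation': array([-2.39721606e+00,  8.42147670e-04, -2.97859011e+00])}
green_carton [(0.97, [251.0, 266.0], 793), (0.64, [296.0, 134.0], 1313), (0.4, [218.0, 184.0], 289)]
barcode [(0.95, [250.0, 265.0], 769)]
scanner [(0.81, [297.0, 132.0], 1292)]
window [(0.86, [300.0, 126.0], 584)]
tray [(0.97, [264.0, 254.0], 4518)]
{'time': 0.6, 'joint_positions': array([ 1.19399510e+00,  3.41988711e-01,  1.52413563e+00, -1.13350519e-05,
        1.27540544e+00, -1.45992348e-01]), 'dq': array([-0.00017777, -0.00179874,  0.00081956, -0.00035522, -0.00062524,
        0.00076017]), 'tau': array([-5.71007877e-04, -4.30930853e+01, -2.44396770e+01,  7.18401046e-02,
        4.83756058e-02,  1.29710745e-05]), 'tool_pos': array([120.0794569 , 511.08310417, 226.73391369]), 'tcp_rot': array([3.14153202e+00, 1.98758503e-05, 2.91078708e+00]), 'contact_force': array([ 0.75104077, -0.01272365,  0.15384338]), 'moment': array([-0.02260059, -0.01662318,  0.00778991]), 'finger_force': 0.0, 'grip_width': 91.3503780661343}
```

Run:
```python
import cv2
a=cv2.imread("pics/top0.png");b=cv2.imread("pics/side0.png")
cv2.imwrite("pics/topc.png",cv2.resize(a[100:300,110:480],(800,432),interpolation=cv2.INTER_CUBIC))
cv2.imwrite("pics/sidec.png",cv2.resize(b[90:330,150:400],(625,600),interpolation=cv2.INTER_CUBIC))
```

```text
(no output)
```

View pics/topc.png

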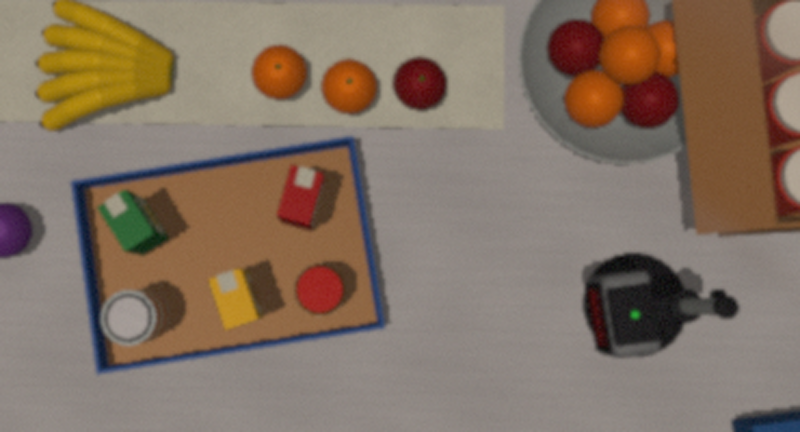

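View pics/sidec.png

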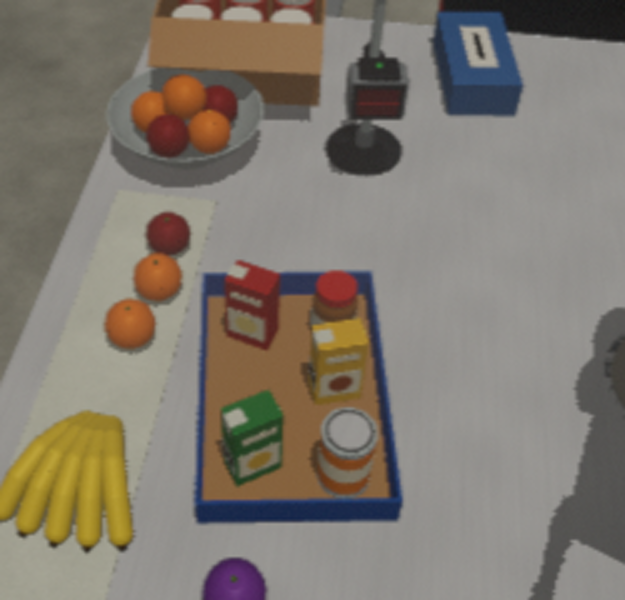

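View pics/top0.png

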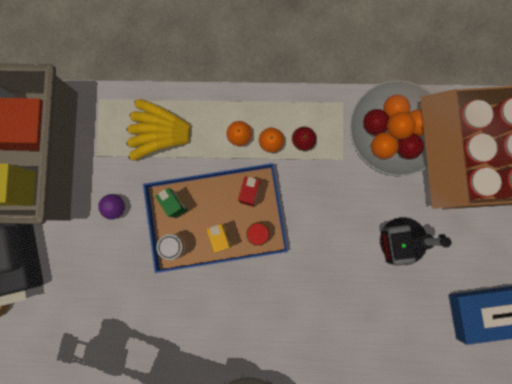

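The top view shows the green carton at about (170,203), its seal towards the upper left, which is +x/+y. The scanner head is at (404,241) with its window on the left, facing +y. The can stands near the carton at (170,247). Next I'll fit both by silhouette and corners.

```bash
cat > h.py <<'E'
from plant import bot
import cv2,numpy as np
from scipy.spatial.transform import Rotation as R
from scipy.optimize import differential_evolution as DE
def proj(n,P):
    c=bot.camera_model(n); q=(np.atleast_2d(P)-c["position"])@R.from_euler("xyz",c["orientation"]).as_matrix()
    return np.c_[c["fx"]*q[:,0]/q[:,2]+c["cx"],c["fy"]*q[:,1]/q[:,2]+c["cy"]]
def box(x,y,yaw,lo,hi):
    g=np.array([[a,b,c] for a in(lo[0],hi[0]) for b in(lo[1],hi[1]) for c in(lo[2],hi[2])],float)
    return g@R.from_euler("z",yaw).as_matrix().T+[x,y,0]
def hull(n,P,m=None):
    m=np.zeros((384,512),np.uint8) if m is None else m
    h=cv2.convexHull(proj(n,P).astype(np.float32)); cv2.fillConvexPoly(m,np.round(h*16).astype(np.int32),1,shift=4); return m
def fit(masks,shape,bounds):
    def cost(p):
        s=0
        for n,m in masks.items():
            h=shape(n,p)>0; s-=(h&m).sum()/max(1,(h|m).sum())
        return s
    r=DE(cost,bounds,seed=1,maxiter=150,popsize=20,tol=1e-6); return r.x,r.fun
E
cat > a.py <<'E'
from h import *
im={n:bot.capture(n) for n in("top","side")}
# green carton
M={}
for n in im:
    d=bot.outline_of("green_carton",n)[0]; M[n]=d["mask"]
shape=lambda n,p:hull(n,box(*p,(-32.5,-21,5),(32.5,21,130)))
p,f=fit(M,shape,[(350,700),(0,350),(-np.pi-1.0,-np.pi+1.2)]); print("carton",p,f)
# scanner: head colours; window red pixels in side
s=bot.outline_of("scanner","side")[0]["mask"]; w=bot.outline_of("window","side")[0]["mask"]
for n,m in(("s",s),("w",w)):
    r,c=np.where(m); print(n,c.min(),c.max(),r.min(),r.max())
# overlay
for n in im:
    o=im[n][:,:,::-1].copy()
    cs,_=cv2.findContours(shape(n,p),0,2); cv2.drawContours(o,cs,-1,(255,0,255),1)
    if n=="side":
        for m,c in((s,(0,255,0)),(w,(0,255,255))):
            cs,_=cv2.findContours(m.astype(np.uint8),0,2); cv2.drawContours(o,cs,-1,c,1)
        A=o[210:330,180:330]; B=im[n][90:170,260:360,::-1]
        B2=o[90:170,260:360]
    else: A=o[170:290,135:285]; C=im[n][200:280,370:470,::-1]
    if n=="top": A0=A
r=lambda i:cv2.resize(i,(400,300),interpolation=cv2.INTER_NEAREST)
cv2.imwrite("pics/fit1.png",np.vstack([np.hstack([r(A0),r(A)]),np.hstack([r(C),r(B)])]))
E
python3 a.py
```

```text
Traceback (most recent call last):
  File "a.py", line 8, in <module>
    p,f=fit(M,shape,[(350,700),(0,350),(-np.pi-1.0,-np.pi+1.2)]); print("carton",p,f)
        ~~~^^^^^^^^^^^^^^^^^^^^^^^^^^^^^^^^^^^^^^^^^^^^^^^^^^^^^
  File "h.py", line 20, in fit
    r=DE(cost,bounds,seed=1,maxiter=150,popsize=20,tol=1e-6); return r.x,r.fun
  File "h.py", line 18, in cost
    h=shape(n,p)>0; s-=(h&m).sum()/max(1,(h|m).sum())
      ~~~~~^^^^^
  File "a.py", line 7, in <lambda>
    shape=lambda n,p:hull(n,box(*p,(-32.5,-21,5),(32.5,21,130)))
                     ~~~~^^^^^^^^^^^^^^^^^^^^^^^^^^^^^^^^^^^^^^^
  File "h.py", line 13, in hull
    h=cv2.convexHull(proj(n,P).astype(np.float32)); cv2.fillConvexPoly(m,np.round(h*16).astype(np.int32),1,shift=4); return m
                     ~~~~^^^^^
  File "h.py", line 6, in proj
    c=bot.camera_model(n); q=(np.atleast_2d(P)-c["position"])@R.from_euler("xyz",c["orientation"]).as_matrix()
ValueError: time passes only in moves, steps and waits
```

```bash
sed -i 's/^def proj/C={n:bot.camera_model(n) for n in("top","side")}\ndef proj/; s/c=bot.camera_model(n); q/c=C[n]; q/' h.py; sed -i 's/; C=im/; Cc=im/; s/r(C)/r(Cc)/' a.py; python3 a.py
```

```text
carton [579.74320145 220.65292739  -2.464032  ] -1.8288571322657177
s 280 312 84 159
w 287 313 111 138
```

View pics/fit1.png

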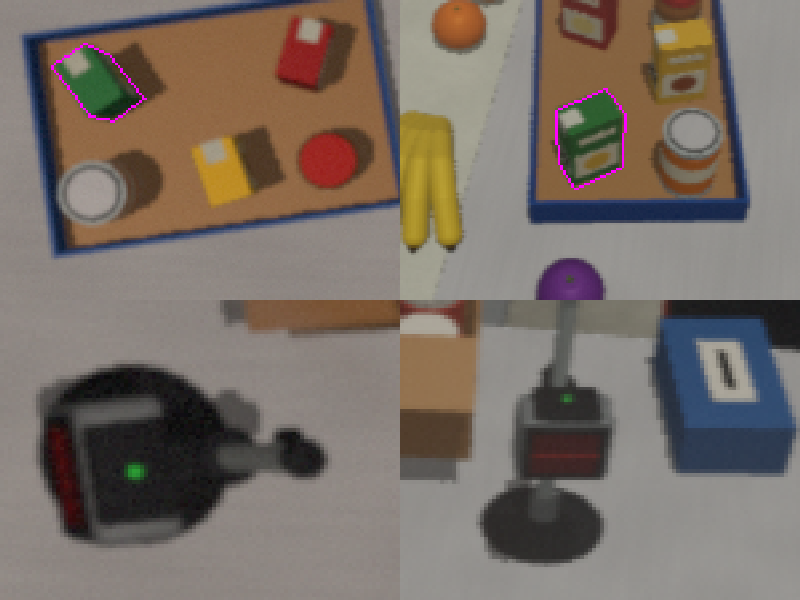

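The carton fit sits well, with the barcode facing about 39° left of +x. Next I'll fit the window rectangle to its red pixels: top about (382–391, 233–261), side about (292–311, 124–137).

```bash
cat > b.py <<'E'
from h import *
im={n:cv2.imread(f"pics/{n}0.png")[:,:,::-1].astype(int) for n in("top","side")}
roi={"top":(376,398,225,270),"side":(286,316,116,144)}
M={}
for n,(a,b,c,d) in roi.items():
    i=im[n]; m=(i[:,:,0]>1.35*i[:,:,1]+6)&(i[:,:,0]>35); k=np.zeros_like(m); k[c:d,a:b]=1; M[n]=m&k
    r,q=np.where(M[n]); print(n,M[n].sum(),q.min(),q.max(),r.min(),r.max())
quad=lambda p:box(p[0],p[1],p[3],(0,-32,p[2]-25),(0.5,32,p[2]+25))
B=[(250,550),(-500,-150),(150,235),(-2.4,-0.8)]
p,f=fit(M,lambda n,p:hull(n,quad(p)),B); print("window",p,f)
for n in M:
    p1,f1=fit({n:M[n]},lambda n,q:hull(n,quad([q[0],q[1],p[2],q[2]])),[B[0],B[1],B[3]]); print(n,p1,f1)
# head hull in side as a check
w=bot.outline_of("window","side")[0]["mask"] if bot.capture("side") is not None else 0
head=lambda p:box(p[0],p[1],p[3],(0,-46,p[2]-39),(55,46,p[2]+39))
p2,f2=fit({"side":w},lambda n,q:hull(n,head([q[0],q[1],q[2],p[3]])),[(p[0]-40,p[0]+40),(p[1]-40,p[1]+40),(p[2]-.5,p[2]+.5)]);print("head",p2,f2)
# green refit by colour
p=np.array([579.7,220.7,-2.464])
G={n:cv2.dilate(hull(n,box(*p,(-40,-30,5),(40,30,135))),np.ones((5,5)))>0 for n in im}
c={}
for n in im:
    i=im[n]; g=(i[:,:,1]>1.25*i[:,:,0])&G[n]; 
    pts=np.argwhere(g)[:,::-1].astype(np.float32)
    if n=="side":
        print("tray floor",end=" ")
    c[n]=g
    print(n,g.sum(),cv2.minAreaRect(pts))
# top-face orientation: brighter green in top view
E
python3 b.py
```

```text
top 143 381 390 233 259
side 148 293 309 126 135
window [ 473.06302652 -334.12879002  176.42294534   -1.38251997] -1.6294145644930986
top [ 474.69082067 -333.80518995   -1.42402612] -0.8511904761904762
side [ 476.48775439 -338.01562896   -1.05189768] -0.8044692737430168
head [ 477.92706622 -346.73632458  176.42360275] -0.9357249626307922
top 428 ((165.00595092773438, 201.21112060546875), (36.707340240478516, 29.655500411987305), 61.821407318115234)
tray floor side 393 ((251.70001220703125, 268.9000244140625), (43.26669692993164, 22.837507247924805), 85.2363510131836)
```

```bash
cat > ov.py <<'E'
from h import *
import sys
def overlay(p,out,ims):
    o=[]
    for n,(a,b,c,d) in {"top":(370,440,212,275),"side":(275,330,95,144.5)}.items():
        c,d=int(c),int(d); s=400/(b-a)
        i=cv2.resize(np.ascontiguousarray(ims[n][c:d,a:b]),(400,round((d-c)*s)),interpolation=cv2.INTER_CUBIC)
        i=np.clip(i.astype(float)*1.6,0,255).astype(np.uint8)
        for P,col in((box(p[0],p[1],p[3],(0,-32,p[2]-25),(0.01,32,p[2]+25)),(0,255,255)),(box(p[0],p[1],p[3],(0,-46,p[2]-39),(55,46,p[2]+39)),(255,0,255))):
            u=(proj(n,P)+.5-[a,c])*s
            for j in range(8):
                for k in(1,2,4):
                    if not j&k: cv2.line(i,*[tuple(int(v) for v in np.round(u[t])) for t in(j,j|k)],col,1)
        o.append(i)
    h=max(x.shape[0] for x in o); o=[np.vstack([x,np.zeros((h-x.shape[0],400,3),np.uint8)]) for x in o]
    cv2.imwrite(out,np.hstack(o))
if __name__=="__main__":
    overlay(eval(sys.argv[1]),sys.argv[2],{n:cv2.imread(f"pics/{n}0.png") for n in("top","side")})
E
python3 ov.py "[474,-335,176.4,-1.40]" pics/ov1.png
```

```text
(no output)
```

View pics/ov1.png

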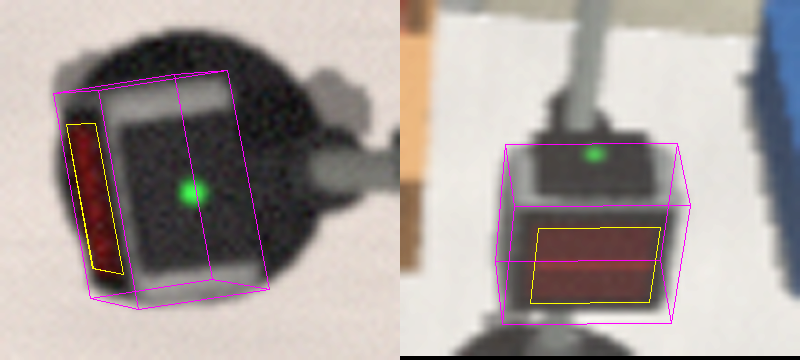

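The model matches the head and its red line: window centre about (474, −335, 177), yaw −1.40. Carton about (580, 221), yaw −2.464. Now I'll move over the carton and then turn.

```bash
python3 -m jog '[[-43,-15,0,0,0,0],[-43,-15,0,0,0,0],[-43,-15,0,0,0,0],[-43,-15,0,0,0,0],[-43,-15,0,0,0,0],[-43,-15,0,0,0,0],[-43,-15,0,0,0,0],[-43,-15,0,0,0,0],[-43,-15,0,0,0,0],[-43,-15,0,0,0,0],[-43,-15,0,0,0,0],[-41,-12,0,0,0,0]]' 100
python3 -m jog '[[0,0,0,0,0,-0.13],[0,0,0,0,0,-0.13],[0,0,0,0,0,-0.13],[0,0,0,0,0,-0.13],[0,0,0,0,0,-0.13],[0,0,0,0,0,-0.13],[0,0,0,0,0,-0.13],[0,0,0,0,0,0],[0,0,0,0,0,0]]'
python3 -c "
from plant import bot;o=bot.get_obs();print(o['joint_positions'],o['tool_pos'],o['tcp_rot'])"
```

```text
time: 2.4
tool_pos: [581.5, 219.6, 226.7]
tcp_rot: [3.141, 0.0, 2.91]
contact_force: [-0.2, 1.1, 0.1]
grip_width: 92.1
finger_force: 0.0
time: 3.3
tool_pos: [579.9, 221.2, 226.7]
tcp_rot: [3.141, -0.0, -2.466]
contact_force: [0.5, -0.3, -0.5]
grip_width: 91.8
finger_force: 0.0
[ 2.40974556e-01  5.21038128e-01  1.23932647e+00  1.12059615e-04
  1.38134383e+00 -2.00557475e+00] [579.93802108 221.22893426 226.65084569] [ 3.14144407e+00 -5.86484839e-05 -2.46586078e+00]
```

```bash
python3 -m jog '[[0,0,16,0,0,0],[0,0,16,0,0,0],[0,0,16,0,0,0],[0,0,16,0,0,0],[0,0,16,0,0,0],[0,0,16,0,0,0],[0,0,14,0,0,0],[0,0,14,0,0,0],[0,0,10,0,0,0],[0,0,8,0,0,0],[0,0,0,0,0,0]]'
python3 -m jog '[[0,0,0,0,0,0],[0,0,0,0,0,0],[0,0,0,0,0,0],[0,0,0,0,0,0],[0,0,0,0,0,0],[0,0,0,0,0,0],[0,0,0,0,0,0],[0,0,0,0,0,0],[0,0,0,0,0,0],[0,0,0,0,0,0]]' 0
```

```text
time: 4.4
tool_pos: [579.4, 221.1, 83.6]
tcp_rot: [3.141, -0.002, -2.463]
contact_force: [-0.2, 0.2, 1.1]
grip_width: 91.9
finger_force: 0.0
time: 5.4
tool_pos: [580.1, 221.2, 84.8]
tcp_rot: [-3.141, 0.0, -2.462]
contact_force: [0.2, -0.8, 1.3]
grip_width: 42.8
finger_force: 29.2
```

```bash
python3 -m jog '[[0,0,-4,0,0,0],[0,0,-10,0,0,0],[0,0,-16,0,0,0],[0,0,-18,0,0,0],[0,0,-18,0,0,0],[0,0,-18,0,0,0],[0,0,-18,0,0,0],[0,0,-18,0,0,0],[0,0,-16,0,0,0],[0,0,-14,0,0,0],[0,0,-10,0,0,0],[0,0,0,0,0,0]]'
python3 - <<'E'
from plant import bot
import cv2,numpy as np
o=bot.get_obs(); y=o["tcp_rot"][2]; p=o["tool_pos"]; print(o["finger_force"],o["grip_width"])
t=np.array([458.3,-243.9])+80*np.array([-.17,.985]); d=t-p[:2]
print("target",t,"tool shift",d@[np.cos(y),np.sin(y)],d@[np.sin(y),-np.cos(y)])
a=bot.capture("side")[150:350,170:430,::-1]; cv2.imwrite("pics/lift.png",cv2.resize(a,(650,500),interpolation=cv2.INTER_CUBIC))
E
```

```text
time: 6.6
tool_pos: [580.5, 221.4, 246.6]
tcp_rot: [-3.14, 0.003, -2.462]
contact_force: [0.3, -0.7, -2.2]
grip_width: 42.7
finger_force: 29.2
29.187617533025332 42.74490640261072
target [ 444.7 -165.1] tool shift 348.4555328431991 -215.4221706421406
```

View pics/lift.png

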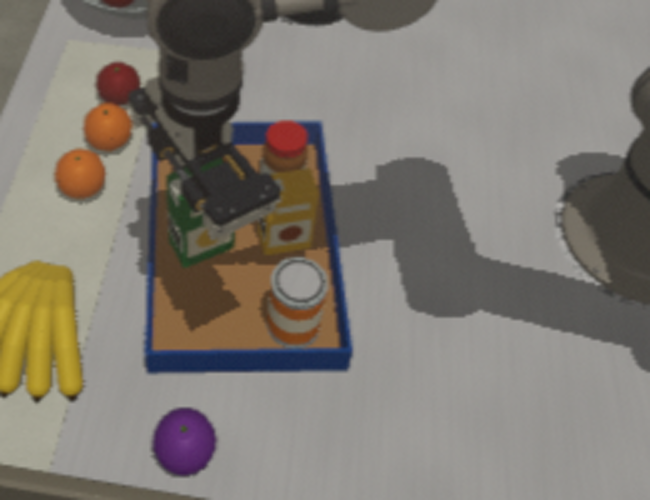

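The carton hangs upright in the gripper, clear of the tray, and the others are undisturbed. Next: carry it to a point about 140 mm short of the window, then turn.

```bash
python3 -m jog '[[15,-9,0,0,0,0],[25,-15,0,0,0,0],[32,-20,0,0,0,0],[34,-21,0,0,0,0],[34,-21,0,0,0,0],[34,-21,0,0,0,0],[34,-21,0,0,0,0],[34,-21,0,0,0,0],[34,-21,0,0,0,0],[32,-20,0,0,0,0],[25,-16,0,0,0,0],[15,-9,0,0,0,0]]'
python3 -m jog '[[0,0,0,0,0,0.06],[0,0,0,0,0,0.1],[0,0,0,0,0,0.12],[0,0,0,0,0,0.12],[0,0,0,0,0,0.12],[0,0,0,0,0,0.12],[0,0,0,0,0,0.12],[0,0,0,0,0,0.12],[0,0,0,0,0,0.12],[0,0,0,0,0,0.12]]'
python3 -m jog '[[0,0,0,0,0,0.12],[0,0,0,0,0,0.12],[0,0,0,0,0,0.12],[0,0,0,0,0,0.12],[0,0,0,0,0,0.12],[0,0,0,0,0,0.12],[0,0,0,0,0,0.12],[0,0,0,0,0,0.08],[0,0,0,0,0,0.04],[0,0,0,0,0,0],[0,0,0,0,0,0]]'
python3 - <<'E'
from h import *
o=bot.get_obs();print(o["joint_positions"],o["tool_pos"],o["tcp_rot"])
A=[]
for n,(a,b,c,d) in {"top":(280,480,140,340),"side":(200,400,60,260)}.items():
    i=bot.capture(n)[:,:,::-1]; cv2.imwrite(f"pics/{n}_near.png",i); A.append(cv2.resize(i[c:d,a:b],(400,400),interpolation=cv2.INTER_CUBIC))
cv2.imwrite("pics/near.png",np.hstack(A))
E
```

```text
time: 7.85
tool_pos: [443.0, -166.5, 243.9]
tcp_rot: [3.14, -0.001, -2.464]
contact_force: [0.3, 0.1, -2.0]
grip_width: 42.5
finger_force: 29.2
time: 8.85
tool_pos: [443.7, -164.4, 243.8]
tcp_rot: [3.141, -0.002, 2.696]
contact_force: [-0.3, -0.3, -1.9]
grip_width: 42.6
finger_force: 29.2
time: 9.95
tool_pos: [443.9, -164.5, 244.2]
tcp_rot: [-3.141, -0.001, 1.742]
contact_force: [0.6, 0.3, -1.9]
grip_width: 43.1
finger_force: 29.2
[-5.17019196e-01  2.33566862e-01  1.62726526e+00  9.01494370e-05
  1.28193546e+00 -6.88232295e-01] [ 443.94129851 -164.51092846  244.15604297] [-3.14074004e+00 -8.13005346e-04  1.74198335e+00]
```

View pics/near.png

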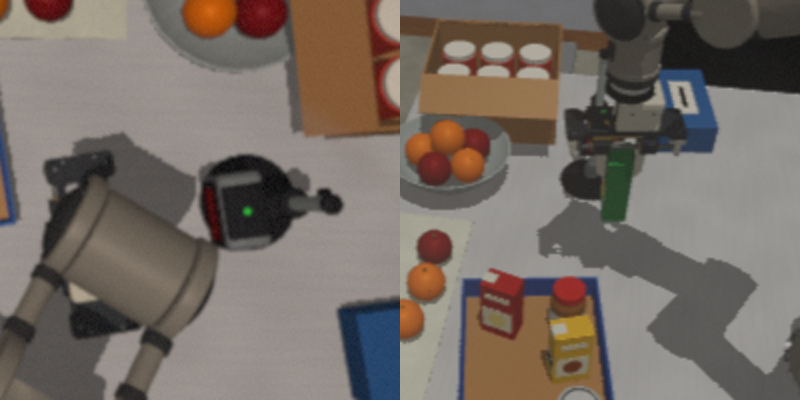

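The carton is held up with its barcode end towards the scanner, and the wrist is well above the head. I'll compare the carton's visible silhouette with the pose predicted from the tool.

Run:
```python
from h import *
o=bot.get_obs(); p=o["tool_pos"]; y=o["tcp_rot"][2]
im=bot.capture("side").astype(int); d=bot.outline_of("green_carton","side")
print([(x["p"],x["pixel"]) for x in d])
m=min(d,key=lambda x:abs(x["pixel"][0]-309)+abs(x["pixel"][1]-152))["mask"]
lo=p[2]-79.8
h=hull("side",box(p[0],p[1],y,(-32.5,-21,lo),(32.5,21,lo+125)))>0
for k in(m,h,(im[:,:,1]>1.2*im[:,:,0])&(cv2.dilate(h.astype(np.uint8),np.ones((9,9)))>0)):
    r,c=np.where(k); print(k.sum(),c.min(),c.max(),r.min(),r.max())
    for q in(142,150,158,166): 
        cc=np.where(k[q])[0]; print("  ",q,cc.min() if cc.size else 0,cc.max() if cc.size else 0)
D=np.array([474-60*.17,-335+60*.985])-32.5*np.array([.17,-.985])-p[:2]
print("shift tool",D@[np.cos(y),np.sin(y)],D@[np.sin(y),-np.cos(y)],p[2]-(177-45+79.8))
```

```text
[(0.76, [310.5, 153.8])]
463 300 316 130 170
   142 303 316
   150 302 315
   158 300 313
   166 300 312
652 299 318 130 170
   142 301 318
   150 300 316
   158 299 315
   166 300 314
435 301 316 134 170
   142 304 316
   150 303 314
   158 302 313
   166 301 312
shift tool -80.56050301988914 0.4959384234666778 32.60276411516105
```

Predicted and seen silhouettes agree to about 1 px (centre column about 307, bottom row 170). Moving in.

```bash
python3 -m jog '[[-4,0,2,0,0,0],[-6,0,3,0,0,0],[-8,0,3,0,0,0],[-9,0,4,0,0,0],[-9,0,4,0,0,0],[-9,0,4,0,0,0],[-9,0,4,0,0,0],[-8,0,3,0,0,0],[-8,0,3,0,0,0],[-5,0,2,0,0,0],[-4,0,1,0,0,0],[-1,0,0,0,0,0]]'
python3 -m jog '[[0,0,0,0,0,0],[0,0,0,0,0,0],[0,0,0,0,0,0],[0,0,0,0,0,0],[0,0,0,0,0,0],[0,0,0,0,0,0]]'
python3 - <<'E'
from h import *
A=[]
for n,(a,b,c,d) in {"top":(330,450,190,310),"side":(250,350,70,170)}.items():
    i=bot.capture(n)[:,:,::-1]; A.append(cv2.resize(i[c:d,a:b],(400,400),interpolation=cv2.INTER_CUBIC))
cv2.imwrite("pics/end.png",np.hstack(A))
o=bot.get_obs(); p=o["tool_pos"]; y=o["tcp_rot"][2]
k=bot.outline_of("green_carton","side")[0]["mask"]; h=hull("side",box(p[0],p[1],y,(-32.5,-21,p[2]-79.8),(32.5,21,p[2]+45.2)))>0
for q in(k,h):
    r,c=np.where(q); print(q.sum(),c.min(),c.max(),r.min(),r.max())
E
```

```text
time: 11.35
tool_pos: [457.8, -243.8, 211.5]
tcp_rot: [-3.142, -0.0, 1.741]
contact_force: [-0.2, 0.1, -2.2]
grip_width: 42.5
finger_force: 29.2
time: 11.95
tool_pos: [457.8, -243.4, 211.7]
tcp_rot: [3.141, -0.0, 1.741]
contact_force: [0.2, 0.6, -3.1]
grip_width: 42.4
finger_force: 29.2
421 297 311 128 161
578 296 313 123 161
```

View pics/end.png

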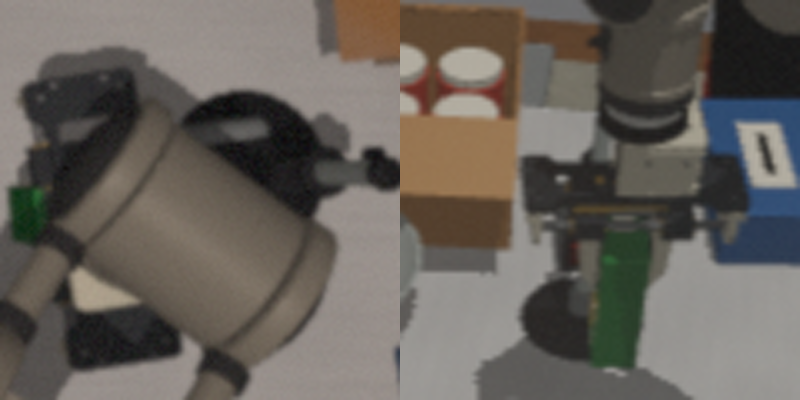

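The carton hangs upright in front of the head, gripped firmly with no contact, and its silhouette matches the planned pose. Handing in.

```bash
python3 -c "
from plant import bot;print(bot.close_job())"
```

```text
the job is handed in; nothing more can be done
None
```

I handed the job in with the green carton held upright and steady, its barcode facing the scanner window from about 6 cm. That position comes from the camera fit, and the hand-in call returned no verdict.

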